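Put the jade egg away behind the sliding guard door of the key shelf

TASK

Slide the clear guard door on top of the key shelf all the way open, set the jade egg down upright on the round cork pad inside (put it down, do not drop it), and slide the door fully shut again over it. Leave the bell, the pot and the key hanger where they are.

Things in the scene. Friction and masses are not known exactly. Their poses are not given: they have to be found in the camera images.
- shelf: Key shelf of dark ash, fixed, 180 (x) x 400 (y) x 95 mm high; two chrome rails along y at x = +-85 mm rise to 109 mm. Origin: centre of underside. Right half (y -188 to -6, x -78 to 78 mm): bay open only at the top, rim 95 mm, floor 12 mm up. Left half: closed deck over a cubby. At x 50, y 214 mm a 200 mm chrome post carries the key hanger. The door slides along its y axis.
- pad (a point): Centre of the top of the cork pad, 64 mm across and 3 mm thick, on the floor of the bay; 15 mm above the table, 80 mm below the rim of the bay. Axes as the shelf.
- door (a joint): Guard door: clear panel 156 (x) x 190 (y) x 6 mm with a thin ash frame, lying flat in the track over the bay; underside 96 mm, frame top 106 mm above the table. Value in m along the shelf's +y: 0 = fully shut over the bay, 0.185 = fully open, over the deck. Rubs with about 2.5 N and stays where left.
- door_grip (a point): Middle of the door's handle, in the middle of the door: an upright chrome fin 70 mm long (along the shelf's x), 12 mm thick (along the shelf's y), standing from 102 to 134 mm above the table; this point is at 126 mm. Axes as the shelf; it moves with the door.
- egg: Jade stone egg, 58 mm high, 45 mm across at its widest (24 mm above its foot), about 180 g, blunt end down on a flat foot 26 mm across. Starts standing upright on the table. Origin: centre of the foot; z axis up through its tip.
- bell: Copper hand bell standing on its mouth, 66 mm across, 88 mm high. Origin: centre of its underside. Bystander.
- pot: Brown ceramic pot, open at the top, about 80 mm across and 75 mm high. Origin: centre of its underside. Bystander.
- hanger_tip (a point): Upturned end of the chrome swing-arm hanger, a thin rod 118 mm long at 210 mm above the table that turns about the post at the shelf's left end and points away from the shelf; two keys dangle 75 mm below it. Bystander.
Things that resemble listed ones, but are neither listed nor needed, are in the scene too. Leave any pink, purple or yellow look-alike of the egg alone.

How it is judged:
On the way, in this order (a step that is already met when the one before it is completed fails the run):
1. the door is slid all the way open (to within 20 mm of its stop) (value of joint door above 0.165 m), for 0.1 s.
2. the egg, still held by the fingers, is lowered upright over the cork pad to within 10 mm of it (horizontal distance between egg and pad below 0.022 m and z of egg in the frame of pad below 0.01 m and angle between egg's own z axis and vertical below 0.35 rad and contact force between the fingers and egg above 0.3 N and value of joint door above 0.1 m), for 0.1 s.
3. the egg is let go with the door still open (horizontal distance between egg and pad below 0.018 m and z of egg in the frame of pad between -0.004 and 0.005 m and angle between egg's own z axis and vertical below 0.15 rad and contact force between the fingers and egg below 0.05 N and value of joint door above 0.1 m), for 0.1 s.
4. the door is slid fully shut (value of joint door below 0.005 m), for 0.2 s.
At the end, for the whole second after the job is handed in: The egg stands upright (within 0.15 rad) and at rest on the cork pad, its centre within 18 mm of the pad's centre; the door is shut to within 5 mm; the bell, the pot and the hanger's tip are within 30 mm of where they were (horizontal distance between egg and pad below 0.018 m and z of egg in the frame of pad between -0.004 and 0.005 m and angle between egg's own z axis and vertical below 0.15 rad and value of joint door below 0.005 m and linear speed of egg below 0.02 m/s and distance of each of bell, pot, hanger_tip from where it was at the start of the episode below 0.03 m); the robot touches nothing.
It fails at once if the bell is knocked over or moved by more than 30 mm (distance of bell from where it was at the start of the episode above 0.03 m or angle between bell's own z axis and vertical above 0.4 rad).
It fails at once if the pot is knocked over or moved by more than 30 mm (distance of pot from where it was at the start of the episode above 0.03 m or angle between pot's own z axis and vertical above 0.4 rad).
It fails at once if the key hanger is swung by more than 30 mm at its tip (distance of hanger_tip from where it was at the start of the episode above 0.03 m).
It also fails if it takes over 72 s, if anything falls off the work surface, if the arm or the gripper's body presses on something with over 40 N, if the wrist force passes 120 N, or if a joint passes its speed limit or range.

ROBOT

A 7-joint arm with a two-finger parallel gripper is mounted at the origin on the work surface. World frame = base frame: x ahead of the robot, y to its left, z up, the work surface at z = 0. Lengths are in m, angles in rad, forces in N, time in s.
With the tool pointing down it reaches from about 0.425 to 0.875 m from the base axis. Payload 4.7 kg.
Tool frame: the origin (TCP) lies between the finger pads; the fingertips stand 11 mm ahead of it and the grasp point (between the pads) lies 8 mm behind it; z points along the fingers, y is the line along which they close (so a half turn about z gives the same grasp; the last joint's range is limited). The gripper opens to 87 mm and grips with 3 to 60 N. Pads are 19 mm wide; open, the fingers measure 117 mm over their backs; the gripper's body (75 mm by 190 mm) begins 51 mm behind the grasp point.
Start: joints at [-1.117, 0.321, -0.07, 1.45, 0.023, 1.371, -0.057], TCP at [0.277, 0.588, 0.234] pointing down, gripper open.
Joint ranges: [-2.86, 2.86], [-0.3, 2.09], [-1.38, 1.24], [0.06, 2.45], [-1.56, 4.7], [0.09, 2.05], [-2.69, 2.69]. Speed limits (rad/s): [2.57, 2.57, 3.14, 3.14, 3.14, 3.14, 3.14].

INTERFACE

Orientations are given as a rotation vector (axis times angle).
In Python, from bench import ctrl gives the robot as it stands. The module is installed in compiled form; this text tells all that it offers.
- The arm moves only by the shell command python3 -m inch 'ROWS' [FORCE]. ROWS is JSON, a list of rows, each an object with "slide": the shift along the tool's x, y, z scaled (see below), a list of three; "angular": the turn, a rotation vector about the tool's x, y, z scaled (see below), a list of three; "claw": the opening, from -1 (shut) to 1 (fully open). In form: [{"slide": [tx, ty, tz], "angular": [rx, ry, rz], "claw": claw}, ...]. A call has 1 to 10 rows; each row is the pose to reach, as a shift and turn from the pose commanded when the call began, along the tool's axes at that moment; what a row does not reach only later rows make up. The controller multiplies each number of a shift by 0.25 m and each number of a turn by 30 degrees. A row lasts 1/10 s, in which the tool goes at most 50 mm and 8.59 degrees, less where a joint would pass 70% of its speed; a pose out of reach is approached as far as the arm can. A call with a number of a shift or a turn outside -1 to 1 is refused whole. A call with a gripper value outside its range is refused whole. The fingers move at their own pace and stop on an object; FORCE is the grip in N (left out, the last holds). Time passes only in rows, so rows that repeat a pose let the fingers close. It gives the time, the measured TCP pose, the force, the opening and the grip force at its end, in the units of the state.
- ctrl.get_state(): the state, without advancing time (a new reading comes with each control period).
- ctrl.get_image(name): name is "side" or "top"; returns a dict with "color" (480x640x3 uint8, red, green, blue), "depth" (480x640 float32, m along the optical axis (not along the pixel's ray), 0 where there is no reading), "camera_matrix" (3x3 intrinsics, pixels), "extrinsics" (4x4, takes a point from camera to world coordinates). Camera axes: x right, y up, looking along -z (the intrinsics and any distortion apply to the point x, -y, -z); pixel columns grow to the right and rows downward; lengths in m; the calibration is good to about 2 mm. A picture is of the moment at which its call begins.
- ctrl.close_job(): hands the job in; it is judged then, once.
Trained networks look in the newest picture that a camera, given by its name, has taken for a name from the list of things; names that differ only in an ending like _2 or _b are one class to them, and where a whole thing is asked for, a point or a joint stands for the part that bears it (a point fixed in the world has none). Each returns a list of dicts, best first, with "confidence" (0 to 1); they miss things now and then, are a little off and sometimes report something else, mostly with a low value. They report only what shows in the picture. A call takes as long as a camera call. They do not tell look-alikes from the thing itself.
- ctrl.find_in(query, camera): "bbox" ([centre column, centre row, width, height] in pixels, round what is visible of it).
- ctrl.outline_of(query, camera): "mask" (480x640 bool, what is visible of it) and "bbox" ([centre column, centre row, width, height] in pixels, round what is visible of it).
The state is a dict: "time": time; "joint_positions": joint angles; "qd": joint speeds; "joint_torque": joint torques, N m; "position": TCP position; "tool_rot": TCP orientation; "ft_force": force on the tool from outside, world axes, zero at the start; "torque": the same for the moment, N m; "grip_width": opening from 0.0 (shut) to 1.0 (fully open); "grip_force": force on a finger pad.
Only numpy, scipy, OpenCV 4.12 (cv2) and the standard library are available. Lean on these libraries where they do the work, as an engineer would, in place of code of your own. Each camera call takes 0.05 s, during which the arm holds its last target. There are 200 camera calls.

## Working session

There is one attempt and no reset: what is moved stays moved. The work goes in short steps, Python scripts to look and compute and a shell command to move; the robot and the scene stay as the last step left them, time stands still between calls to the robot, and variables do not carry over. Pictures are saved under pics/ and viewed, at most 10 in all, crops included, and the job is handed in when it is done.

```bash
mkdir -p pics; cat > h.py <<'E'
import numpy as np, cv2
from bench import ctrl
from scipy.spatial.transform import Rotation as R
def cloud(im):
    d=im["depth"]; K=im["camera_matrix"]; v,u=np.mgrid[:480,:640]
    p=np.stack([(u-K[0,2])/K[0,0]*d,-(v-K[1,2])/K[1,1]*d,-d],-1)
    T=im["extrinsics"]; return p@T[:3,:3].T+T[:3,3]
def save(im,n): cv2.imwrite("pics/"+n,im["color"][...,::-1])
def go(target,yaw=None):
    """slide/angular numbers from current pose to a target"""
    s=ctrl.get_state(); r=R.from_rotvec(s["tool_rot"])
    return r.inv().apply(np.array(target)-s["position"])/0.25
E
python3 - <<'E'
from h import *
s=ctrl.get_state(); print(s); print(R.from_rotvec(s["tool_rot"]).as_matrix().round(3))
for c in("side","top"):
    im=ctrl.get_image(c); save(im,c+"0.png"); P=cloud(im); print(c,im["extrinsics"].round(2).tolist())
    for q in("shelf","door","door_grip","egg","bell","pot","hanger_tip","pad"):
        for m in ctrl.outline_of(q,c):
            k=m["mask"]&(im["depth"]>0)
            print(q,round(m["confidence"],2),np.round(m["bbox"]),P[k].mean(0).round(3),np.percentile(P[k],[2,98],axis=0).round(3).tolist(),im["color"][k].mean(0).round()) if k.any() else 0
E
```

```text
{'time': 0.0, 'joint_positions': array([-1.11690401,  0.3217986 , -0.07007036,  1.45165655,  0.02257743,
        1.37077724, -0.05685782]), 'qd': array([-4.81002115e-04,  1.04890323e-03,  1.00793082e-03,  1.02524872e-04,
       -9.45431795e-05,  3.59075610e-04, -9.32089034e-05]), 'joint_torque': array([ 2.49200612e-04, -4.91289282e+01, -4.03803606e-01, -3.12529743e+01,
       -6.39027846e-02,  4.37590457e-02,  1.84256387e-04]), 'position': array([0.27656269, 0.58765622, 0.23248647]), 'tool_rot': array([-6.85115607e-01, -3.06564200e+00,  2.86525112e-03]), 'ft_force': array([ 0.59625909, -0.06435077,  0.56418568]), 'torque': array([-0.00448513, -0.00458127,  0.00054203]), 'grip_force': 0.0, 'grip_width': 0.9971645388703371}
[[-0.905  0.426 -0.001]
 [ 0.426  0.905 -0.002]
 [-0.    -0.002 -1.   ]]
side [[0.7, 0.55, -0.44, -0.04], [-0.71, 0.55, -0.44, -0.52], [-0.0, 0.63, 0.78, 1.1], [0.0, 0.0, 0.0, 1.0]]
shelf 0.9 [314. 201. 168. 200.] [0.578 0.119 0.083] [[0.484, -0.07, 0.003], [0.693, 0.352, 0.163]] [121.  91.  70.]
shelf 0.19 [257. 120.  17.  36.] [0.65  0.411 0.193] [[0.603, 0.343, -
[... 2304 characters left out ...]
2 [401. 262.  13.  16.] [ 0.501 -0.179  0.047] [[0.484, -0.199, 0.028], [0.521, -0.162, 0.062]] [188. 140.  38.]
egg 0.19 [193. 194.  44.  33.] [0.645 0.402 0.19 ] [[0.604, 0.345, -0.003], [0.715, 0.476, 0.226]] [154. 125.  94.]
bell 0.83 [477. 277.  24.  22.] [ 0.463 -0.406  0.03 ] [[0.438, -0.437, -0.0], [0.495, -0.384, 0.088]] [151.  81.  43.]
pot 0.68 [440. 236.  31.  25.] [ 0.577 -0.3    0.038] [[0.537, -0.332, -0.001], [0.61, -0.261, 0.08]] [85. 52. 27.]
hanger_tip 0.5 [193. 196.  46.  36.] [0.645 0.404 0.192] [[0.605, 0.346, -0.003], [0.71, 0.468, 0.226]] [154. 124.  94.]
pad 0.83 [272. 224. 198.  86.] [0.587 0.142 0.093] [[0.488, -0.058, 0.005], [0.692, 0.36, 0.186]] [116.  80.  54.]
```

```bash
python3 - <<'E'
from h import *
import cv2
a=cv2.imread("pics/side0.png"); b=cv2.imread("pics/top0.png")
A=cv2.resize(a[60:460,220:490],None,fx=1.45,fy=1.45)
B=cv2.resize(b[150:350,150:510],None,fx=2.2,fy=2.2)
cv2.imwrite("pics/a.png",A); cv2.imwrite("pics/b.png",B)
im=ctrl.get_image("side");P=cloud(im)
m=max((m for m in ctrl.outline_of("egg","side") if abs(m["bbox"][0]-388)<4 and abs(m["bbox"][1]-375)<5),key=lambda m:m["confidence"])
def fit(pts):
    from scipy.optimize import least_squares
    # egg approximated by ellipsoid of revolution about widest height 24
    f=lambda c:np.sqrt(((pts[:,0]-c[0])**2+(pts[:,1]-c[1])**2)/.0225**2+((pts[:,2]-.024)/.034)**2)-1
    return least_squares(f,pts[:,:2].mean(0),loss="soft_l1",f_scale=.05).x
for c in("side","top"):
    im=ctrl.get_image(c);P=cloud(im)
    h=cv2.cvtColor(im["color"],cv2.COLOR_RGB2HSV)
    g=(h[...,0]>38)&(h[...,0]<90)&(h[...,1]>50)&(abs(P[...,0]-.42)<.06)&(abs(P[...,1]+.26)<.06)
    k=g&(P[...,2]>.028); print(c,k.sum(),np.argwhere(k).mean(0) if k.any() else 0, fit(P[k]) if k.sum()>10 else 0)
    # door grip fin
    k=(P[...,2]>.115)&(P[...,2]<.145)&(abs(P[...,0]-.6)<.08)&(abs(P[...,1]-.067)<.06)
    q=P[k]; r=cv2.minAreaRect((q[:,:2]*1000).astype(np.float32)); print("fin",k.sum(),r,q.mean(0))
    k=(P[...,2]>.09)&(P[...,2]<.12)&(abs(P[...,0]-.59)<.13)&(abs(P[...,1]-.145)<.25)
    q=P[k]; print("shelf",cv2.minAreaRect((q[:,:2]*1000).astype(np.float32)))
E
```

```text
Traceback (most recent call last):
ValueError: max() iterable argument is empty
```

View pics/a.png

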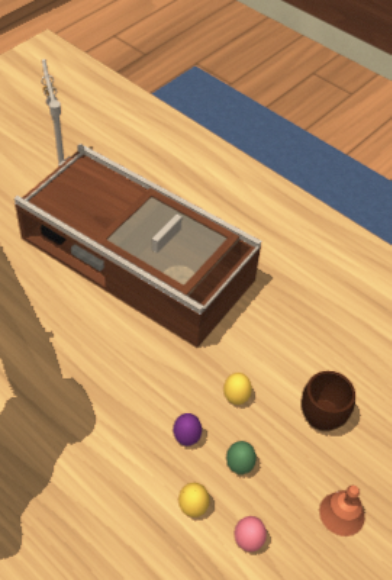

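View pics/b.png

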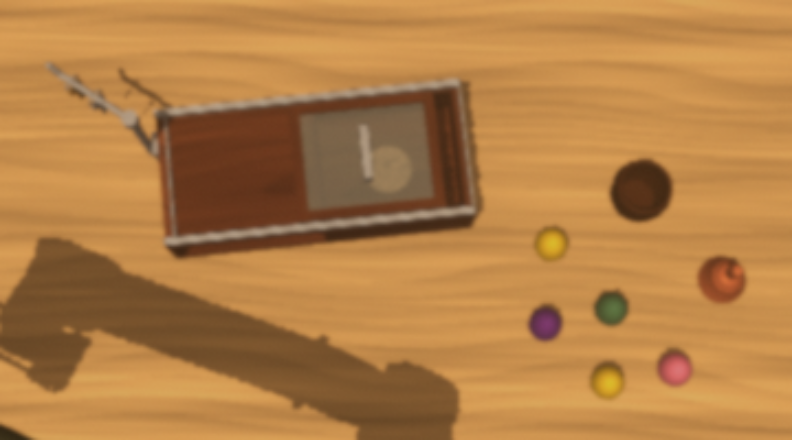

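The green egg at side (388,375) / top (428,290) is the jade one. The other four eggs are yellow at side (383,328) and (353,405), purple near (352,356), and pink at (391,428). The door is partly open, about 45 mm. I'll measure accurately and confirm with a crop.

```bash
python3 - <<'E'
from h import *
from scipy.optimize import least_squares
a=cv2.imread("pics/side0.png"); b=cv2.imread("pics/top0.png")
cv2.imwrite("pics/c.png",np.hstack([cv2.resize(a[335:415,340:440],(400,320)),cv2.resize(b[190:254,290:370],(400,320),interpolation=2)]))
def fit(pts):
    f=lambda c:np.sqrt(((pts[:,0]-c[0])**2+(pts[:,1]-c[1])**2)/.0225**2+((pts[:,2]-.024)/.034)**2)-1
    return least_squares(f,pts[:,:2].mean(0),loss="soft_l1",f_scale=.05).x
for c in("side","top"):
    im=ctrl.get_image(c);P=cloud(im);h=cv2.cvtColor(im["color"],cv2.COLOR_RGB2HSV)
    k=(h[...,0]>38)&(h[...,0]<95)&(h[...,1]>50)&(abs(P[...,0]-.42)<.06)&(abs(P[...,1]+.26)<.06)&(P[...,2]>.025)
    print(c,k.sum(),np.argwhere(k).mean(0) if k.any() else 0, fit(P[k]) if k.sum()>10 else 0)
    k=(P[...,2]>.115)&(P[...,2]<.145)&(abs(P[...,0]-.6)<.08)&(abs(P[...,1]-.067)<.06)
    q=P[k]; print("fin",k.sum(),cv2.minAreaRect((q[:,:2]*1000).astype(np.float32)),q.mean(0),np.percentile(q[:,2],95))
    k=(P[...,2]>.09)&(P[...,2]<.12)&(abs(P[...,0]-.59)<.13)&(abs(P[...,1]-.145)<.25)
    q=P[k]; r=cv2.minAreaRect((q[:,:2]*1000).astype(np.float32)); print("shelf",r,cv2.boxPoints(r).tolist())
    # height of the right end rim
    for y in(-.057,-.05,-.045,-.04,-.03):
        k=(abs(P[...,1]-y)<.004)&(abs(P[...,0]-.59)<.05)&(P[...,2]>.0); print(y,P[k][:,2].round(3)[::3])
    # pad seen through the clear door: pixel -> ray to z=.015
    if c=="top":
        K=im["camera_matrix"];T=im["extrinsics"];u,v=150+388/2.2,150+169/2.2
        d=T[:3,:3]@[(u-K[0,2])/K[0,0],-(v-K[1,2])/K[1,1],-1]; print("pad",T[:3,3]+d*(.015-T[2,3])/d[2])
E
```

```text
side 331 [374.8429003  385.94561934] [ 0.418665  -0.2612625]
fin 194 ((598.2007446289062, 64.66471862792969), (71.76335144042969, 14.212735176086426), 8.161928176879883) [0.59598605 0.06312918 0.12931435] 0.13680518912090178
shelf ((590.20361328125, 142.98216247558594), (185.9477081298828, 420.1993103027344), 7.228225231170654) [[471.533447265625, 339.7139587402344], [524.40380859375, -77.14595031738281], [708.873779296875, -53.7496337890625], [656.00341796875, 363.11029052734375]]
-0.057 [0.097 0.104 0.096 0.096 0.092 0.094 0.098 0.094 0.095 0.094 0.097 0.097
 0.095 0.096 0.099 0.096 0.057 0.094 0.095 0.093 0.047 0.093 0.094 0.095
 0.094 0.019 0.022 0.013]
-0.05 [0.097 0.093 0.1   0.095 0.096 0.095]
-0.045 []
-0.04 [0.108 0.104]
-0.03 [0.106 0.107 0.103 0.107 0.105 0.106 0.105 0.102 0.103 0.108 0.106 0.106
 0.103 0.107 0.101 0.108 0.106 0.106 0.108 0.105 0.107 0.105 0.094 0.103
 0.104 0.106 0.1   0.102 0.105 0.11  0.107]
top 56 [290.35714286 428.23214286] [ 0.41565533 -0.26186887]
fin 117 ((603.4694213867188, 82.84243774414062), (159.3699951171875, 57.279441833496094), 9.31711101531
[... 588 characters left out ...]
.024 0.007]
-0.05 [0.098 0.089 0.083 0.07  0.079 0.042 0.009 0.103 0.057 0.017 0.009 0.088
 0.085 0.046 0.017 0.005 0.072 0.033 0.016 0.016 0.018 0.012 0.016 0.01
 0.016 0.015 0.004 0.01  0.007 0.014 0.007 0.011 0.021 0.003 0.008]
-0.045 [0.098 0.017 0.024 0.007 0.008 0.014 0.013 0.016 0.016 0.005 0.015 0.012
 0.011 0.014 0.01  0.011 0.016 0.008 0.009 0.009 0.015 0.013 0.006 0.011
 0.007 0.021 0.014 0.011 0.003 0.015]
-0.04 [0.013 0.007 0.015 0.014 0.011 0.01  0.006 0.012 0.008 0.019 0.015 0.015
 0.012 0.006 0.008 0.008 0.014 0.011]
-0.03 [0.013 0.013 0.111 0.106 0.109 0.107 0.109 0.11  0.106 0.104 0.107 0.105
 0.115 0.101 0.11  0.107 0.104 0.11  0.103]
pad [0.60379705 0.03798083 0.015     ]
```

View pics/c.png

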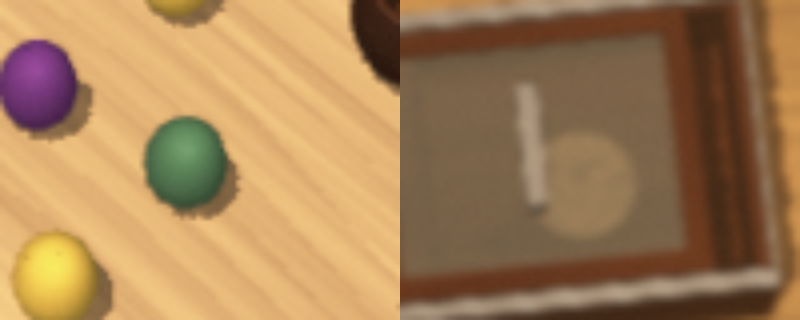

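The crop shows the green egg at side (386,375), with purple to its upper left and yellow to its lower left. The pad is at top (347,226) under the door. I'll move toward the door while turning the tool.

```bash
python3 -m inch '[{"slide":[-0.4,-0.25,-0.3],"angular":[0,0,0.4],"claw":1},{"slide":[-0.6,-0.35,-0.3],"angular":[0,0,0.7],"claw":1},{"slide":[-0.85,-0.49,-0.3],"angular":[0,0,1],"claw":1},{"slide":[-0.85,-0.49,-0.3],"angular":[0,0,1],"claw":1},{"slide":[-0.85,-0.49,-0.3],"angular":[0,0,1],"claw":1},{"slide":[-0.85,-0.49,-0.3],"angular":[0,0,1],"claw":1},{"slide":[-0.85,-0.49,-0.3],"angular":[0,0,1],"claw":1},{"slide":[-0.85,-0.49,-0.3],"angular":[0,0,1],"claw":1}]'
cat >> h.py <<'E'
def plan(target,yaw):
    """slide numbers and turn number (about tool z) to target with tool y at world angle yaw deg, tool down"""
    s=ctrl.get_state(); r=R.from_rotvec(s["tool_rot"]); m=r.as_matrix()
    a=np.radians(yaw); y=np.array([np.cos(a),np.sin(a),0]); z=np.array([0,0,-1.]); M=np.stack([np.cross(y,z),y,z],1)
    w=(r.inv()*R.from_matrix(M)).as_rotvec(degrees=True)/30
    print("t",s["time"],"pos",s["position"].round(4),"yaw",np.degrees(np.arctan2(m[1,1],m[0,1])).round(1),"J",s["joint_positions"].round(2),"F",s["ft_force"].round(1))
    print("slide",(r.inv().apply(np.array(target)-s["position"])/.25).round(3),"ang",w.round(3))
E
python3 -c "
from h import *
plan([.5993,.066,.25],-82.4)"
```

```text
time: 1.9
position: [0.4157, 0.3881, 0.3083]
tool_rot: [-1.453, -2.784, -0.0]
ft_force: [-0.3, -0.0, 0.1]
grip_width: 0.998
grip_force: 0.0
t 1.9 pos [0.4157 0.3881 0.3083] yaw 34.9 J [-0.91  0.12  0.12  1.55 -0.02  1.48 -0.18] F [-0.3 -0.   0.1]
slide [-1.477 -0.135  0.232] ang [-3.00e-03 -1.00e-03  3.91e+00]
```

```bash
python3 -m inch '[{"slide":[-0.4,-0.05,0],"angular":[0,0,0.5],"claw":1},{"slide":[-0.8,-0.1,0],"angular":[0,0,1],"claw":1},{"slide":[-0.8,-0.1,0],"angular":[0,0,1],"claw":1},{"slide":[-0.8,-0.1,0],"angular":[0,0,1],"claw":1},{"slide":[-0.8,-0.1,0],"angular":[0,0,1],"claw":1},{"slide":[-0.8,-0.1,0],"angular":[0,0,1],"claw":1}]'
python3 -m inch '[{"slide":[0,0,0],"angular":[0,0,1],"claw":1},{"slide":[0,0,0],"angular":[0,0,1],"claw":1},{"slide":[0,0,0],"angular":[0,0,1],"claw":1},{"slide":[0,0,0],"angular":[0,0,1],"claw":1},{"slide":[0,0,0],"angular":[0,0,1],"claw":1}]'
python3 -m inch '[{"slide":[0,0,0],"angular":[0,0,1],"claw":1},{"slide":[0,0,0],"angular":[0,0,1],"claw":1},{"slide":[0,0,0],"angular":[0,0,1],"claw":1},{"slide":[0,0,0],"angular":[0,0,1],"claw":1},{"slide":[0,0,0],"angular":[0,0,1],"claw":1}]'
python3 -c "
from h import *
plan([.5855,.064,.20],-82.4)"
```

```text
time: 2.5
position: [0.5102, 0.2092, 0.3081]
tool_rot: [-2.125, -2.313, 0.001]
ft_force: [-0.3, 0.4, 0.3]
grip_width: 0.999
grip_force: 0.0
time: 3.0
position: [0.509, 0.2119, 0.308]
tool_rot: [-2.647, -1.691, 0.001]
ft_force: [0.4, 0.0, -0.5]
grip_width: 0.998
grip_force: 0.0
time: 3.5
position: [0.5096, 0.2105, 0.3082]
tool_rot: [-2.995, -0.947, 0.001]
ft_force: [0.3, -0.7, -0.7]
grip_width: 0.998
grip_force: 0.0
t 3.5 pos [0.5096 0.2105 0.3082] yaw -54.9 J [-0.76  0.08  0.34  1.59 -0.03  1.47 -1.37] F [ 0.3 -0.7 -0.7]
slide [-0.089  0.654  0.433] ang [-0.001  0.001  0.917]
```

```bash
python3 -m inch '[{"slide":[-0.09,0.4,0.2],"angular":[0,0,0.3],"claw":1},{"slide":[-0.09,0.65,0.43],"angular":[0,0,0.6],"claw":1},{"slide":[-0.09,0.65,0.43],"angular":[0,0,0.92],"claw":1},{"slide":[-0.09,0.65,0.43],"angular":[0,0,0.92],"claw":1},{"slide":[-0.09,0.65,0.43],"angular":[0,0,0.92],"claw":1},{"slide":[-0.09,0.65,0.43],"angular":[0,0,0.92],"claw":1},{"slide":[-0.09,0.65,0.43],"angular":[0,0,0.92],"claw":1}]'
python3 -c "
from h import *
plan([.5855,.064,.121],-82.4)
for c in ('side',):
    im=ctrl.get_image(c); cv2.imwrite('pics/d.png',cv2.resize(im['color'][120:320,220:460,::-1],(720,600)))
"
```

```text
time: 4.2
position: [0.5849, 0.0645, 0.2016]
tool_rot: [-3.134, -0.205, -0.001]
ft_force: [-0.1, 0.9, 0.4]
grip_width: 0.999
grip_force: 0.0
t 4.2 pos [0.5849 0.0645 0.2016] yaw -82.5 J [-0.58  0.22  0.5   1.67 -0.11  1.28 -1.51] F [-0.1  0.9  0.4]
slide [0.002 0.003 0.322] ang [-0.002 -0.002 -0.004]
```

View pics/d.png

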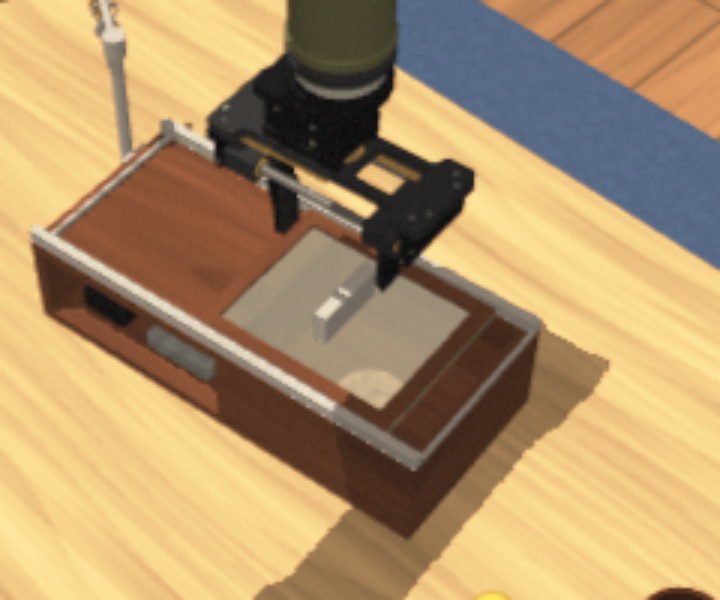

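The fingers are above and either side of the fin at crop (345,305). I'll lower and close gently.

```bash
python3 -m inch '[{"slide":[0,0,0.15],"angular":[0,0,0],"claw":1},{"slide":[0,0,0.25],"angular":[0,0,0],"claw":1},{"slide":[0,0,0.32],"angular":[0,0,0],"claw":1},{"slide":[0,0,0.32],"angular":[0,0,0],"claw":1},{"slide":[0,0,0.32],"angular":[0,0,0],"claw":-0.5},{"slide":[0,0,0.32],"angular":[0,0,0],"claw":-1},{"slide":[0,0,0.32],"angular":[0,0,0],"claw":-1},{"slide":[0,0,0.32],"angular":[0,0,0],"claw":-1},{"slide":[0,0,0.32],"angular":[0,0,0],"claw":-1},{"slide":[0,0,0.32],"angular":[0,0,0],"claw":-1}]' 20
python3 -m inch '[{"slide":[0,0,0.0],"angular":[0,0,0],"claw":-1},{"slide":[0,0,0],"angular":[0,0,0],"claw":-1},{"slide":[0,0,0],"angular":[0,0,0],"claw":-1}]'
```

```text
time: 5.25
position: [0.5849, 0.062, 0.1213]
tool_rot: [-3.135, -0.197, -0.001]
ft_force: [-0.2, -0.2, -0.1]
grip_width: 0.539
grip_force: 0.0
time: 5.55
position: [0.5848, 0.0621, 0.121]
tool_rot: [3.135, 0.197, -0.0]
ft_force: [0.2, 0.3, -0.1]
grip_width: 0.263
grip_force: 0.0
```

```bash
python3 -m inch '[{"slide":[0,0,0.0],"angular":[0,0,0],"claw":-1},{"slide":[0,0,0],"angular":[0,0,0],"claw":-1},{"slide":[0,0,0],"angular":[0,0,0],"claw":-1},{"slide":[0,0,0],"angular":[0,0,0],"claw":-1}]'
python3 -c "
from h import *
s=ctrl.get_state(); y=np.array([-.132,.991,0])
plan(s['position']+.172*y,-82.4)"
```

```text
time: 5.95
position: [0.5847, 0.0629, 0.121]
tool_rot: [-3.135, -0.199, 0.0]
ft_force: [0.5, 1.9, 0.2]
grip_width: 0.13
grip_force: 20.0
t 5.95 pos [0.5847 0.0629 0.121 ] yaw -82.7 J [-0.57  0.29  0.49  1.76 -0.15  1.13 -1.48] F [0.5 1.9 0.2]
slide [-0.004 -0.688  0.001] ang [-0.001  0.    -0.012]
```

```bash
python3 -m inch '[{"slide":[0,-0.06,0],"angular":[0,0,0],"claw":-1},{"slide":[0,-0.14,0],"angular":[0,0,0],"claw":-1},{"slide":[0,-0.22,0],"angular":[0,0,0],"claw":-1},{"slide":[0,-0.3,0],"angular":[0,0,0],"claw":-1},{"slide":[0,-0.38,0],"angular":[0,0,0],"claw":-1},{"slide":[0,-0.46,0],"angular":[0,0,0],"claw":-1},{"slide":[0,-0.54,0],"angular":[0,0,0],"claw":-1},{"slide":[0,-0.6,0],"angular":[0,0,0],"claw":-1},{"slide":[0,-0.63,0],"angular":[0,0,0],"claw":-1},{"slide":[0,-0.63,0],"angular":[0,0,0],"claw":-1}]'
python3 -m inch '[{"slide":[0,-0.02,0],"angular":[0,0,0],"claw":-1},{"slide":[0,-0.04,0],"angular":[0,0,0],"claw":-1},{"slide":[0,-0.04,0],"angular":[0,0,0],"claw":-1}]'
```

```text
time: 6.95
position: [0.5643, 0.2175, 0.121]
tool_rot: [3.133, 0.197, -0.003]
ft_force: [-4.1, -3.8, 3.8]
grip_width: 0.134
grip_force: 20.0
time: 7.25
position: [0.5644, 0.2176, 0.1209]
tool_rot: [3.123, 0.186, -0.005]
ft_force: [-3.9, -18.7, 7.3]
grip_width: 0.137
grip_force: 20.0
```

The door hit its stop (18.7 N, no further motion). I'll relax, release and rise.

```bash
python3 -m inch '[{"slide":[0,0.035,0],"angular":[0,0,0],"claw":-1},{"slide":[0,0.035,0],"angular":[0,0,0],"claw":-0.4},{"slide":[0,0.035,0],"angular":[0,0,0],"claw":-0.4},{"slide":[0,0.035,0],"angular":[0,0,0],"claw":-0.4},{"slide":[0,0.035,-0.15],"angular":[0,0,0],"claw":-0.4},{"slide":[0,0.035,-0.35],"angular":[0,0,0],"claw":0.5},{"slide":[0,0.035,-0.5],"angular":[0,0,0],"claw":1},{"slide":[0,0.035,-0.6],"angular":[0,0,0],"claw":1},{"slide":[0,0.035,-0.6],"angular":[0,0,0],"claw":1}]'
python3 -c "
from h import *
plan([.48,0,.28],-60)"
```

```text
time: 8.15
position: [0.5671, 0.2213, 0.2761]
tool_rot: [-3.131, -0.199, -0.013]
ft_force: [0.4, -0.2, 0.5]
grip_width: 0.575
grip_force: 0.0
t 8.15 pos [0.5671 0.2213 0.2761] yaw -82.7 J [-0.77  0.22  0.43  1.52 -0.09  1.42 -1.79] F [ 0.4 -0.2  0.5]
slide [-0.457  0.834 -0.023] ang [-0.003 -0.018 -0.758]
```

```bash
python3 -m inch '[{"slide":[-0.1,0.2,-0.02],"angular":[0,0,-0.2],"claw":1},{"slide":[-0.2,0.4,-0.02],"angular":[0,0,-0.4],"claw":1},{"slide":[-0.3,0.6,-0.02],"angular":[0,0,-0.6],"claw":1},{"slide":[-0.46,0.83,-0.02],"angular":[0,-0.02,-0.76],"claw":1},{"slide":[-0.46,0.83,-0.02],"angular":[0,-0.02,-0.76],"claw":1},{"slide":[-0.46,0.83,-0.02],"angular":[0,-0.02,-0.76],"claw":1}]'
python3 -c "
from h import *
plan([.417,-.2615,.2],-52.4)
plan([.417,-.2615,.2],-52.4)
im=ctrl.get_image('top');P=cloud(im);save(im,'top2.png')
a=im['color'];cv2.imwrite('pics/e.png',cv2.resize(a[170:320,220:460,::-1],(800,500)))
k=(P[...,2]>.115)&(P[...,2]<.145)&(abs(P[...,0]-.575)<.06)&(abs(P[...,1]-.22)<.05)
q=P[k];print('fin',k.sum(),q.mean(0),cv2.minAreaRect((q[:,:2]*1000).astype(np.float32)))
"
```

```text
time: 8.75
position: [0.4752, -0.006, 0.2758]
tool_rot: [3.037, 0.801, -0.016]
ft_force: [-0.2, 0.0, 0.4]
grip_width: 0.994
grip_force: 0.0
t 8.75 pos [ 0.4752 -0.006   0.2758] yaw -60.4 J [-0.61 -0.09  0.53  1.81  0.05  1.42 -1.14] F [-0.2  0.   0.4]
slide [-0.703  0.775  0.309] ang [-0.006  0.019 -0.268]
t 8.75 pos [ 0.4752 -0.006   0.2758] yaw -60.4 J [-0.61 -0.09  0.53  1.81  0.05  1.42 -1.14] F [-0.2  0.   0.4]
slide [-0.703  0.775  0.309] ang [-0.006  0.019 -0.268]
fin 122 [0.57923075 0.21745024 0.13212863] ((594.8255615234375, 213.78927612304688), (40.61328887939453, 97.40985107421875), 71.83668518066406)
```

View pics/e.png

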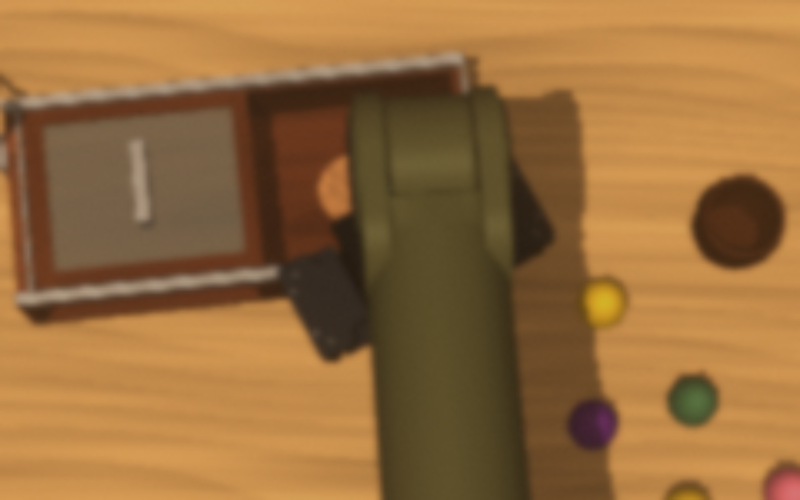

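The door is fully open at the left, with the handle at crop (140,182). The arm still hides part of the pad, so I'll measure it from over the egg.

```bash
python3 -m inch '[{"slide":[-0.2,0.2,0.02],"angular":[0,0,-0.15],"claw":1},{"slide":[-0.35,0.4,0.1],"angular":[0,0,-0.27],"claw":1},{"slide":[-0.5,0.55,0.2],"angular":[0,0.02,-0.27],"claw":1},{"slide":[-0.65,0.7,0.31],"angular":[0,0.02,-0.27],"claw":1},{"slide":[-0.7,0.775,0.31],"angular":[0,0.02,-0.27],"claw":1},{"slide":[-0.7,0.775,0.31],"angular":[0,0.02,-0.27],"claw":1},{"slide":[-0.7,0.775,0.31],"angular":[0,0.02,-0.27],"claw":1},{"slide":[-0.7,0.775,0.31],"angular":[0,0.02,-0.27],"claw":1}]'
python3 -c "
from h import *
plan([.417,-.2615,.028],-52.4)
for c in ('top','side'):
    im=ctrl.get_image(c);P=cloud(im);a=im['color']
    h=cv2.cvtColor(a,cv2.COLOR_RGB2HSV)
    k=(abs(P[...,0]-.605)<.07)&(abs(P[...,1]-.035)<.07)&(P[...,2]<.035)&(P[...,2]>0)
    kk=k&(a.sum(2)>np.percentile(a.sum(2)[k],[50])[0]*.5+np.percentile(a.sum(2)[k],[97])[0]*.5)
    n,l,st,ce=cv2.connectedComponentsWithStats(kk.astype(np.uint8)); i=1+st[1:,4].argmax(); q=P[l==i]
    print(c,k.sum(),st[i],ce[i],'bbox mid',(q.min(0)+q.max(0))/2,'mean',q.mean(0),np.ptp(q,axis=0), cv2.minEnclosingCircle((q[:,:2]*1000).astype(np.float32)))
    r=a[150:350,150:510,::-1] if c=='top' else a[180:460,240:490,::-1]
    save(im,c+'3.png'); cv2.imwrite('pics/f_%s.png'%c,cv2.resize(r,None,fx=2.2,fy=2.2))
"
```

```text
time: 9.6
position: [0.4223, -0.2549, 0.1995]
tool_rot: [-2.966, -1.026, 0.002]
ft_force: [-0.7, 0.6, 0.6]
grip_width: 1.0
grip_force: 0.0
t 9.6 pos [ 0.4223 -0.2549  0.1995] yaw -51.8 J [-0.39 -0.02  0.88  1.9   0.01  1.26 -0.42] F [-0.7  0.6  0.6]
slide [-0.033  0.01   0.686] ang [-0.006 -0.     0.019]
top 1995 [315 217  22  20 342] [325.85380117 226.40643275] bbox mid [0.6054812  0.04053072 0.01420648] mean [0.60507482 0.03953733 0.01487108] [0.06091391 0.06282017 0.02733337] ((605.6054077148438, 39.45074462890625), 32.49678421020508)
side 1228 [330 243  26  21 350] [343.63428571 251.78      ] bbox mid [0.60971799 0.03853045 0.01501209] mean [0.60735561 0.03870399 0.01472322] [0.06029685 0.06310207 0.01396816] ((607.0842895507812, 39.04417037963867), 34.49216079711914)
```

View pics/f_side.png

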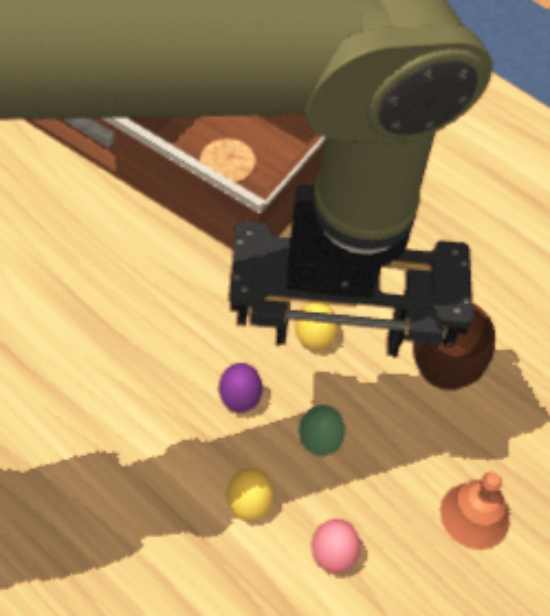

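The pad is visible at crop (228,158) and measures at (0.606, 0.039). The gripper is above the green egg, and the other eggs are clear of the fingers. Going down.

```bash
python3 -m inch '[{"slide":[-0.03,0.01,0.15],"angular":[0,0,0.02],"claw":1},{"slide":[-0.03,0.01,0.3],"angular":[0,0,0.02],"claw":1},{"slide":[-0.03,0.01,0.4],"angular":[0,0,0.02],"claw":1},{"slide":[-0.03,0.01,0.5],"angular":[0,0,0.02],"claw":1},{"slide":[-0.03,0.01,0.5],"angular":[0,0,0.02],"claw":1}]'
python3 -c "
from h import *
plan([.417,-.2615,.030],-52.4)"
```

```text
time: 10.2
position: [0.4156, -0.2596, 0.0722]
tool_rot: [-2.967, -1.012, 0.008]
ft_force: [-0.7, 0.8, 0.4]
grip_width: 0.996
grip_force: 0.0
t 10.2 pos [ 0.4156 -0.2596  0.0722] yaw -52.3 J [-0.32  0.18  0.9   2.04 -0.17  1.   -0.25] F [-0.7  0.8  0.4]
slide [0.    0.011 0.169] ang [-0.015  0.005  0.003]
```

```bash
python3 -m inch '[{"slide":[0,0.01,0.1],"angular":[-0.01,0,0],"claw":1},{"slide":[0,0.01,0.17],"angular":[-0.01,0,0],"claw":1},{"slide":[0,0.01,0.17],"angular":[-0.01,0,0],"claw":0.5},{"slide":[0,0.01,0.17],"angular":[-0.01,0,0],"claw":0},{"slide":[0,0.01,0.17],"angular":[-0.01,0,0],"claw":-0.3},{"slide":[0,0.01,0.17],"angular":[-0.01,0,0],"claw":-0.5},{"slide":[0,0.01,0.17],"angular":[-0.01,0,0],"claw":-0.5},{"slide":[0,0.01,0.17],"angular":[-0.01,0,0],"claw":-0.5},{"slide":[0,0.01,0.17],"angular":[-0.01,0,0],"claw":-0.5},{"slide":[0,0.01,0.17],"angular":[-0.01,0,0],"claw":-0.5}]' 15
python3 -m inch '[{"slide":[0,0,0],"angular":[0,0,0],"claw":-0.5},{"slide":[0,0,0],"angular":[0,0,0],"claw":-0.5}]'
```

```text
time: 11.2
position: [0.4181, -0.2637, 0.0326]
tool_rot: [2.974, 1.01, 0.002]
ft_force: [-2.3, 2.5, 6.0]
grip_width: 0.497
grip_force: 15.0
time: 11.4
position: [0.4181, -0.2637, 0.0326]
tool_rot: [2.975, 1.01, 0.002]
ft_force: [-1.2, 2.3, 5.6]
grip_width: 0.502
grip_force: 15.0
```

Width is 43.6 mm with some upward push, so the pads sit slightly above the widest point. I'll regrasp about 5 mm lower.

```bash
python3 -m inch '[{"slide":[0,0,0],"angular":[0,0,0],"claw":0.3},{"slide":[0,0,0],"angular":[0,0,0],"claw":0.3},{"slide":[0,0,0],"angular":[0,0,0],"claw":0.3},{"slide":[0,0,0.02],"angular":[0,0,0],"claw":0.3},{"slide":[0,0,0.02],"angular":[0,0,0],"claw":-0.5},{"slide":[0,0,0.02],"angular":[0,0,0],"claw":-0.5},{"slide":[0,0,0.02],"angular":[0,0,0],"claw":-0.5},{"slide":[0,0,0.02],"angular":[0,0,0],"claw":-0.5},{"slide":[0,0,0.02],"angular":[0,0,0],"claw":-0.5},{"slide":[0,0,0.02],"angular":[0,0,0],"claw":-0.5}]' 15
python3 -c "
from h import *
plan([.417,-.2615,.030],-52.4)"
```

```text
time: 12.4
position: [0.4183, -0.2644, 0.0273]
tool_rot: [2.973, 1.009, 0.002]
ft_force: [0.1, -0.3, -2.7]
grip_width: 0.505
grip_force: 15.0
t 12.4 pos [ 0.4183 -0.2644  0.0273] yaw -52.5 J [-0.27  0.28  0.87  2.07 -0.27  0.9  -0.17] F [ 0.1 -0.3 -2.7]
slide [ 0.003 -0.012 -0.011] ang [ 0.005 -0.001 -0.003]
```

```bash
python3 -m inch '[{"slide":[0,0,0],"angular":[0,0,0],"claw":-0.5},{"slide":[0,0,-0.02],"angular":[0,0,0],"claw":-0.5},{"slide":[0,0,-0.05],"angular":[0,0,0],"claw":-0.5},{"slide":[0,0,-0.05],"angular":[0,0,0],"claw":-0.5},{"slide":[0,0,-0.05],"angular":[0,0,0],"claw":-0.5}]' 25
python3 -m inch '[{"slide":[0,0,-0.08],"angular":[0,0,0],"claw":-0.5},{"slide":[0,0,-0.2],"angular":[0,0,0],"claw":-0.5},{"slide":[0,0,-0.32],"angular":[0,0,0],"claw":-0.5},{"slide":[0,0,-0.45],"angular":[0,0,0],"claw":-0.5},{"slide":[0,0,-0.58],"angular":[0,0,0],"claw":-0.5},{"slide":[0,0,-0.7],"angular":[0,0,0],"claw":-0.5},{"slide":[0,0,-0.76],"angular":[0,0,0],"claw":-0.5},{"slide":[0,0,-0.76],"angular":[0,0,0],"claw":-0.5}]'
python3 -c "
from h import *
plan([.48,-.02,.23],-82.4)
im=ctrl.get_image('side');P=cloud(im);a=im['color']
h=cv2.cvtColor(a,cv2.COLOR_RGB2HSV)
k=(h[...,0]>50)&(h[...,0]<90)&(h[...,1]>50)&(abs(P[...,0]-.418)<.05)&(abs(P[...,1]+.264)<.05)
q=P[k];print(k.sum(),q.mean(0),q.min(0),q.max(0));r,c=np.argwhere(k).mean(0).astype(int)
cv2.imwrite('pics/g.png',cv2.resize(a[r-60:r+60,c-60:c+60,::-1],(480,480)))
"
```

```text
time: 12.9
position: [0.4188, -0.2644, 0.0404]
tool_rot: [2.972, 1.009, 0.004]
ft_force: [-0.6, -0.5, -2.6]
grip_width: 0.496
grip_force: 25.0
time: 13.7
position: [0.4192, -0.2648, 0.232]
tool_rot: [2.971, 1.009, 0.009]
ft_force: [-0.2, -0.3, -2.0]
grip_width: 0.502
grip_force: 25.0
t 13.7 pos [ 0.4192 -0.2648  0.232 ] yaw -52.5 J [-0.42 -0.06  0.91  1.86  0.05  1.32 -0.44] F [-0.2 -0.3 -2. ]
slide [ 0.789 -0.629  0.007] ang [ 0.008 -0.01   0.997]
368 [ 0.41089303 -0.2703227   0.24880425] [ 0.38416204 -0.28979206  0.22214025] [ 0.43747088 -0.23855277  0.39851917]
```

View pics/g.png

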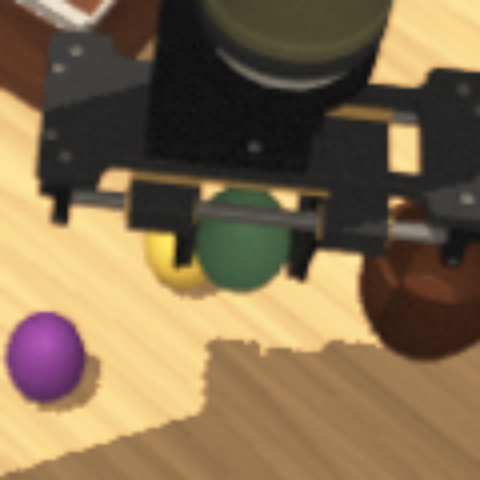

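The egg is lifted and hanging upright at crop (243,238). I'll measure its offset in the grip, then carry it over.

```bash
cat >> h.py <<'E'
def eggfit():
    from scipy.optimize import least_squares
    s=ctrl.get_state();t=s["position"]
    for cam in("side","top"):
        im=ctrl.get_image(cam);P=cloud(im);h=cv2.cvtColor(im["color"],cv2.COLOR_RGB2HSV)
        k=(h[...,0]>50)&(h[...,0]<95)&(h[...,1]>60)&(np.linalg.norm(P[...,:2]-t[:2],axis=-1)<.045)&(abs(P[...,2]-t[2])<.05)
        q=P[k]
        if len(q)<30: print(cam,len(q)); continue
        f=lambda c:np.sqrt(((q[:,0]-c[0])**2+(q[:,1]-c[1])**2)/.0225**2+((q[:,2]-c[2]-.024)/np.where(q[:,2]-c[2]>.024,.034,.027))**2)-1
        r=least_squares(f,[t[0],t[1],t[2]-.027],loss="soft_l1",f_scale=.05)
        print(cam,len(q),"egg foot",r.x.round(4),"tcp",t.round(4),"offset",(r.x-t).round(4),"tool axes",R.from_rotvec(s["tool_rot"]).inv().apply(r.x-t).round(4))
E
python3 -c "
from h import *
eggfit()"
python3 -m inch '[{"slide":[0.1,-0.08,0],"angular":[0,0,0.15],"claw":-0.5},{"slide":[0.2,-0.16,0],"angular":[0,0,0.3],"claw":-0.5},{"slide":[0.32,-0.25,0],"angular":[0,0,0.45],"claw":-0.5},{"slide":[0.44,-0.35,0],"angular":[0,0,0.6],"claw":-0.5},{"slide":[0.56,-0.45,0],"angular":[0,0,0.75],"claw":-0.5},{"slide":[0.68,-0.54,0],"angular":[0,0,0.9],"claw":-0.5},{"slide":[0.76,-0.6,0],"angular":[0.01,-0.01,1],"claw":-0.5},{"slide":[0.79,-0.63,0],"angular":[0.01,-0.01,1],"claw":-0.5},{"slide":[0.79,-0.63,0],"angular":[0.01,-0.01,1],"claw":-0.5},{"slide":[0.79,-0.63,0],"angular":[0.01,-0.01,1],"claw":-0.5}]'
python3 -c "
from h import *
plan([.607,.032,.18],-82.4);eggfit()"
```

```text
side 360 egg foot [ 0.4205 -0.2626  0.2035] tcp [ 0.4182 -0.2642  0.2303] offset [ 0.0023  0.0016 -0.0268] tool axes [0.0027 0.     0.0268]
top 0
time: 14.85
position: [0.4781, -0.0207, 0.229]
tool_rot: [-3.135, -0.204, 0.01]
ft_force: [-0.1, -1.2, -2.1]
grip_width: 0.501
grip_force: 25.0
t 14.85 pos [ 0.4781 -0.0207  0.229 ] yaw -82.5 J [-0.6  -0.06  0.57  1.88  0.04  1.32 -1.48] F [-0.1 -1.2 -2.1]
slide [ 0.54  -0.142  0.193] ang [-0.002  0.012 -0.005]
side 223 egg foot [ 0.4814 -0.0208  0.2023] tcp [ 0.4781 -0.0207  0.229 ] offset [ 0.0033 -0.0001 -0.0267] tool axes [0.0034 0.0006 0.0267]
top 0
```

The egg foot is 26.7 mm under the TCP with a 3 mm offset in tool x. I'll place it about 9 mm toward the shelf's -y side of the pad centre, so the gripper body clears the open door's edge.

```bash
python3 -m inch '[{"slide":[0.1,-0.03,0],"angular":[0,0,0],"claw":-0.5},{"slide":[0.22,-0.06,0],"angular":[0,0.01,0],"claw":-0.5},{"slide":[0.34,-0.09,0],"angular":[0,0.01,0],"claw":-0.5},{"slide":[0.44,-0.11,0],"angular":[0,0.01,0],"claw":-0.5},{"slide":[0.5,-0.125,0.05],"angular":[0,0.01,0],"claw":-0.5},{"slide":[0.53,-0.134,0.12],"angular":[0,0.01,0],"claw":-0.5},{"slide":[0.53,-0.134,0.19],"angular":[0,0.01,0],"claw":-0.5},{"slide":[0.53,-0.134,0.19],"angular":[0,0.01,0],"claw":-0.5},{"slide":[0.53,-0.134,0.19],"angular":[0,0.01,0],"claw":-0.5}]'
python3 -c "
from h import *
plan([.604,.030,.060],-82.4);eggfit()
im=ctrl.get_image('side');a=im['color'];cv2.imwrite('pics/i.png',cv2.resize(a[130:310,240:460,::-1],(733,600)))
P=cloud(im);ex=np.array([.991,.132]);ey=np.array([-.132,.991]);d=P[...,:2]-[.592,.135]
x=d@ex;y=d@ey
k=(abs(P[...,2]-.105)<.008)&(y>-.03)&(y<.03)&(x<-.0)&(x>-.075);print('door edge y',k.sum(),np.percentile(y[k],[0,2,5,10]).round(4) if k.any() else 0)"
```

```text
time: 15.85
position: [0.6048, 0.0306, 0.1813]
tool_rot: [-3.133, -0.203, 0.001]
ft_force: [-0.7, 0.4, -1.5]
grip_width: 0.498
grip_force: 25.0
t 15.85 pos [0.6048 0.0306 0.1813] yaw -82.6 J [-0.57  0.28  0.57  1.66 -0.16  1.25 -1.41] F [-0.7  0.4 -1.5]
slide [-0.003  0.003  0.485] ang [-0.003  0.001 -0.006]
side 224 egg foot [0.6082 0.0298 0.1552] tcp [0.6048 0.0306 0.1813] offset [ 0.0035 -0.0008 -0.0261] tool axes [0.0034 0.0013 0.026 ]
top 0
door edge y 395 [-0.0134 -0.0126 -0.0114 -0.0103]
```

View pics/i.png

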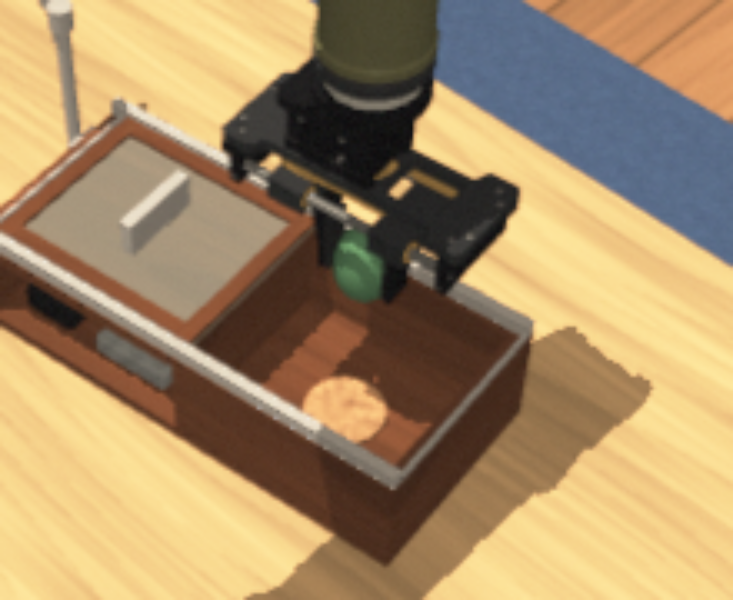

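The egg is above the pad at crop (345,410), the door is open, and the door edge is within 1 mm of the body's edge. I'll shift 3 mm more and descend in stages.

```bash
python3 -m inch '[{"slide":[-0.004,0.015,0.05],"angular":[0,0,0],"claw":-0.5},{"slide":[-0.004,0.015,0.14],"angular":[0,0,0],"claw":-0.5},{"slide":[-0.004,0.015,0.23],"angular":[0,0,0],"claw":-0.5},{"slide":[-0.004,0.015,0.32],"angular":[0,0,0],"claw":-0.5},{"slide":[-0.004,0.015,0.4],"angular":[0,0,0],"claw":-0.5},{"slide":[-0.004,0.015,0.46],"angular":[0,0,0],"claw":-0.5},{"slide":[-0.004,0.015,0.49],"angular":[0,0,0],"claw":-0.5},{"slide":[-0.004,0.015,0.49],"angular":[0,0,0],"claw":-0.5}]'
python3 -m inch '[{"slide":[0,0,0.02],"angular":[0,0,0],"claw":-0.5},{"slide":[0,0,0.04],"angular":[0,0,0],"claw":-0.5},{"slide":[0,0,0.04],"angular":[0,0,0],"claw":-0.5},{"slide":[0,0,0.04],"angular":[0,0,0],"claw":-0.5}]'
python3 -c "
from h import *
plan([.604,.030,.042],-82.4);eggfit()"
```

```text
time: 16.8
position: [0.6044, 0.0279, 0.0581]
tool_rot: [-3.133, -0.205, 0.002]
ft_force: [0.2, 0.2, -2.6]
grip_width: 0.503
grip_force: 25.0
time: 17.2
position: [0.6052, 0.0281, 0.0493]
tool_rot: [-3.133, -0.205, -0.002]
ft_force: [0.0, 0.4, -2.2]
grip_width: 0.503
grip_force: 25.0
t 17.2 pos [0.6052 0.0281 0.0493] yaw -82.5 J [-0.53  0.42  0.54  1.78 -0.25  1.01 -1.34] F [ 0.   0.4 -2.2]
slide [-0.004 -0.008  0.029] ang [-0.004 -0.002 -0.003]
side 163 egg foot [0.6084 0.0277 0.0234] tcp [0.6052 0.0281 0.0493] offset [ 0.0031 -0.0004 -0.0259] tool axes [0.003  0.0008 0.0259]
top 0
```

```bash
python3 -m inch '[{"slide":[-0.005,0,0.012],"angular":[0,0,0],"claw":-0.5},{"slide":[-0.005,0,0.02],"angular":[0,0,0],"claw":-0.5},{"slide":[-0.005,0,0.02],"angular":[0,0,0],"claw":-0.5},{"slide":[-0.005,0,0.02],"angular":[0,0,0],"claw":-0.5}]'
python3 -m inch '[{"slide":[0,0,0.006],"angular":[0,0,0],"claw":-0.5},{"slide":[0,0,0.01],"angular":[0,0,0],"claw":-0.5},{"slide":[0,0,0.01],"angular":[0,0,0],"claw":-0.5}]'
```

```text
time: 17.7
position: [0.6038, 0.0279, 0.044]
tool_rot: [-3.133, -0.205, -0.001]
ft_force: [0.2, -0.4, -2.4]
grip_width: 0.499
grip_force: 25.0
time: 18.0
position: [0.6042, 0.0279, 0.0423]
tool_rot: [-3.133, -0.205, -0.002]
ft_force: [-1.4, -0.3, 3.0]
grip_width: 0.5
grip_force: 25.0
```

It touched down at the expected height. Releasing now.

```bash
python3 -m inch '[{"slide":[0,0,0],"angular":[0,0,0],"claw":0.05},{"slide":[0,0,0],"angular":[0,0,0],"claw":0.15},{"slide":[0,0,0],"angular":[0,0,0],"claw":0.25},{"slide":[0,0,0],"angular":[0,0,0],"claw":0.25},{"slide":[0,0,0],"angular":[0,0,0],"claw":0.25},{"slide":[0,0,0],"angular":[0,0,0],"claw":0.25}]'
python3 -c "
from h import *
plan([.604,.030,.042],-82.4);eggfit()"
```

```text
time: 18.6
position: [0.6039, 0.0279, 0.0416]
tool_rot: [-3.133, -0.205, -0.001]
ft_force: [-0.4, -0.1, 0.2]
grip_width: 0.619
grip_force: 0.0
t 18.6 pos [0.6039 0.0279 0.0416] yaw -82.5 J [-0.53  0.43  0.53  1.79 -0.25  1.   -1.33] F [-0.4 -0.1  0.2]
slide [ 0.002 -0.008 -0.002] ang [-0.003 -0.001 -0.003]
side 176 egg foot [0.6071 0.0284 0.0156] tcp [0.6039 0.0279 0.0416] offset [ 0.0033  0.0005 -0.0259] tool axes [ 0.0033 -0.      0.0259]
top 0
```

```bash
python3 -m inch '[{"slide":[0,0,-0.04],"angular":[0,0,0],"claw":0.25},{"slide":[0,0,-0.12],"angular":[0,0,0],"claw":0.25},{"slide":[0,0,-0.22],"angular":[0,0,0],"claw":0.25},{"slide":[0,0,-0.34],"angular":[0,0,0],"claw":0.25},{"slide":[0,0,-0.48],"angular":[0,0,0],"claw":0.25},{"slide":[0,0,-0.64],"angular":[0,0,0],"claw":0.25},{"slide":[0,0,-0.66],"angular":[0,0,0],"claw":0.25}]'
python3 -m inch '[{"slide":[-0.02,-0.2,0],"angular":[0,0,0],"claw":1},{"slide":[-0.05,-0.4,0],"angular":[0,0,0],"claw":1},{"slide":[-0.08,-0.6,0],"angular":[0,0,0],"claw":1},{"slide":[-0.09,-0.75,0],"angular":[0,0,0],"claw":1},{"slide":[-0.09,-0.75,0],"angular":[0,0,0],"claw":1},{"slide":[-0.09,-0.75,0],"angular":[0,0,0],"claw":1}]'
python3 -c "
from h import *
plan([.5645,.2175,.121],-82.4)
from scipy.optimize import least_squares
for c in ('side','top'):
    im=ctrl.get_image(c);P=cloud(im);a=im['color'];h=cv2.cvtColor(a,cv2.COLOR_RGB2HSV)
    k=(h[...,0]>45)&(h[...,0]<95)&(h[...,1]>60)&(abs(P[...,0]-.607)<.05)&(abs(P[...,1]-.03)<.05)&(P[...,2]<.09)
    q=P[k]; print(c,len(q),q.mean(0) if len(q) else 0)
    if len(q)>20:
        f=lambda c:np.sqrt(((q[:,0]-c[0])**2+(q[:,1]-c[1])**2)/.0225**2+((q[:,2]-.039)/np.where(q[:,2]>.039,.034,.027))**2)-1
        print(least_squares(f,[.607,.03],loss='soft_l1',f_scale=.05).x, q[:,2].max())
    cv2.imwrite('pics/j_%s.png'%c,cv2.resize(a[130:310,240:460,::-1],(733,600)))
"
```

```text
time: 19.4
position: [0.6069, 0.0272, 0.2132]
tool_rot: [-3.132, -0.204, -0.017]
ft_force: [0.5, -0.8, -0.2]
grip_width: 0.625
grip_force: 0.0
time: 20.0
position: [0.5564, 0.2115, 0.2068]
tool_rot: [-3.133, -0.21, -0.0]
ft_force: [-0.2, -0.5, 0.4]
grip_width: 0.989
grip_force: 0.0
t 20.0 pos [0.5564 0.2115 0.2068] yaw -82.3 J [-0.81  0.23  0.48  1.65 -0.11  1.29 -1.76] F [-0.2 -0.5  0.4]
slide [ 0.035 -0.019  0.343] ang [-0.002 -0.001  0.002]
side 260 [0.59879715 0.0196754  0.05699595]
[0.606828   0.02791284] 0.07683225922681092
top 42 [0.6039226  0.02938561 0.0702029 ]
[0.60643278 0.02933258] 0.08195691612547962
```

View pics/j_side.png

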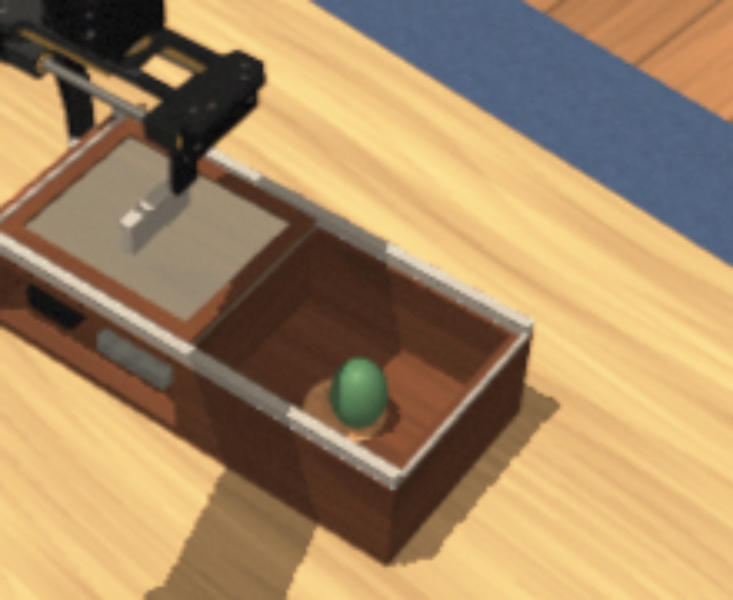

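The egg is standing upright on the pad at crop (358,393), about 11 mm from the centre. Now I'll grip the fin again and shut the door.

```bash
python3 -m inch '[{"slide":[0.02,-0.02,0.1],"angular":[0,0,0],"claw":1},{"slide":[0.035,-0.02,0.2],"angular":[0,0,0],"claw":1},{"slide":[0.035,-0.02,0.3],"angular":[0,0,0],"claw":1},{"slide":[0.035,-0.02,0.34],"angular":[0,0,0],"claw":1},{"slide":[0.035,-0.02,0.34],"angular":[0,0,0],"claw":0},{"slide":[0.035,-0.02,0.34],"angular":[0,0,0],"claw":-1},{"slide":[0.035,-0.02,0.34],"angular":[0,0,0],"claw":-1},{"slide":[0.035,-0.02,0.34],"angular":[0,0,0],"claw":-1},{"slide":[0.035,-0.02,0.34],"angular":[0,0,0],"claw":-1},{"slide":[0.035,-0.02,0.34],"angular":[0,0,0],"claw":-1}]' 20
python3 -m inch '[{"slide":[0,0,0],"angular":[0,0,0],"claw":-1},{"slide":[0,0,0],"angular":[0,0,0],"claw":-1},{"slide":[0,0,0],"angular":[0,0,0],"claw":-1},{"slide":[0,0,0],"angular":[0,0,0],"claw":-1},{"slide":[0,0,0],"angular":[0,0,0],"claw":-1},{"slide":[0,0,0],"angular":[0,0,0],"claw":-1}]'
python3 -c "
from h import *
s=ctrl.get_state()
plan(s['position']+.185*np.array([.132,-.991,0]),-82.4)"
```

```text
time: 21.1
position: [0.5652, 0.217, 0.1225]
tool_rot: [-3.133, -0.206, -0.002]
ft_force: [0.0, -0.1, -0.2]
grip_width: 0.537
grip_force: 0.0
time: 21.7
position: [0.5651, 0.2168, 0.1219]
tool_rot: [-3.133, -0.205, -0.001]
ft_force: [-0.4, 0.4, 0.1]
grip_width: 0.135
grip_force: 20.0
t 21.7 pos [0.5651 0.2168 0.1219] yaw -82.5 J [-0.79  0.32  0.46  1.72 -0.16  1.14 -1.73] F [-0.4  0.4  0.1]
slide [ 0.001  0.74  -0.001] ang [-0.003 -0.001 -0.003]
```

```bash
python3 -m inch '[{"slide":[0,0.05,0],"angular":[0,0,0],"claw":-1},{"slide":[0,0.12,0],"angular":[0,0,0],"claw":-1},{"slide":[0,0.2,0],"angular":[0,0,0],"claw":-1},{"slide":[0,0.28,0],"angular":[0,0,0],"claw":-1},{"slide":[0,0.36,0],"angular":[0,0,0],"claw":-1},{"slide":[0,0.44,0],"angular":[0,0,0],"claw":-1},{"slide":[0,0.52,0],"angular":[0,0,0],"claw":-1},{"slide":[0,0.6,0],"angular":[0,0,0],"claw":-1},{"slide":[0,0.66,0],"angular":[0,0,0],"claw":-1},{"slide":[0,0.66,0],"angular":[0,0,0],"claw":-1}]'
python3 -m inch '[{"slide":[0,0.03,0],"angular":[0,0,0],"claw":-1},{"slide":[0,0.06,0],"angular":[0,0,0],"claw":-1},{"slide":[0,0.08,0],"angular":[0,0,0],"claw":-1},{"slide":[0,0.08,0],"angular":[0,0,0],"claw":-1}]'
```

```text
time: 22.7
position: [0.5872, 0.0485, 0.1219]
tool_rot: [3.134, 0.198, 0.003]
ft_force: [2.5, -2.8, 0.7]
grip_width: 0.137
grip_force: 20.0
time: 23.1
position: [0.5891, 0.034, 0.1219]
tool_rot: [-3.132, -0.206, -0.001]
ft_force: [-1.0, 2.6, 3.9]
grip_width: 0.136
grip_force: 20.0
```

```bash
python3 -m inch '[{"slide":[0,0.01,0],"angular":[0,0,0],"claw":-1},{"slide":[0,0.02,0],"angular":[0,0,0],"claw":-1},{"slide":[0,0.03,0],"angular":[0,0,0],"claw":-1},{"slide":[0,0.03,0],"angular":[0,0,0],"claw":-1}]'
```

```text
time: 23.5
position: [0.5892, 0.0339, 0.1219]
tool_rot: [-3.123, -0.213, 0.002]
ft_force: [-4.3, 14.9, 6.0]
grip_width: 0.134
grip_force: 20.1
```

At the closed stop (14.9 N, no motion). Releasing, withdrawing and checking.

```bash
python3 -m inch '[{"slide":[0,-0.025,0],"angular":[0,0,0],"claw":-1},{"slide":[0,-0.025,0],"angular":[0,0,0],"claw":-0.4},{"slide":[0,-0.025,0],"angular":[0,0,0],"claw":-0.3},{"slide":[0,-0.025,0],"angular":[0,0,0],"claw":-0.3},{"slide":[0,-0.025,0],"angular":[0,0,0],"claw":-0.3},{"slide":[0,-0.025,-0.1],"angular":[0,0,0],"claw":-0.3},{"slide":[0,-0.025,-0.25],"angular":[0,0,0],"claw":-0.3},{"slide":[0,-0.025,-0.4],"angular":[0,0,0],"claw":-0.3},{"slide":[0,-0.025,-0.5],"angular":[0,0,0],"claw":-0.3},{"slide":[0,-0.025,-0.5],"angular":[0,0,0],"claw":-0.3}]'
python3 -m inch '[{"slide":[-0.1,-0.1,-0.05],"angular":[0,0,0],"claw":0},{"slide":[-0.25,-0.25,-0.05],"angular":[0,0,0],"claw":0},{"slide":[-0.4,-0.4,-0.05],"angular":[0,0,0],"claw":0},{"slide":[-0.45,-0.5,-0.05],"angular":[0,0,0],"claw":0},{"slide":[-0.45,-0.5,-0.05],"angular":[0,0,0],"claw":0},{"slide":[-0.45,-0.5,-0.05],"angular":[0,0,0],"claw":0}]'
python3 -c "
from h import *
im=ctrl.get_image('side');P=cloud(im);a=im['color']
cv2.imwrite('pics/k.png',cv2.resize(a[60:460,220:490,::-1],None,fx=1.45,fy=1.45))
k=(P[...,2]>.115)&(P[...,2]<.145)&(abs(P[...,0]-.603)<.06)&(abs(P[...,1]-.04)<.05)
q=P[k];print('fin',k.sum(),q.mean(0))
for n in('bell','pot'): 
    for m in ctrl.outline_of(n,'side')[:1]: print(n,P[m['mask']&(im['depth']>0)].mean(0))
"
```

```text
time: 24.5
position: [0.5916, 0.0311, 0.2509]
tool_rot: [-3.132, -0.204, -0.013]
ft_force: [1.1, -0.3, -0.5]
grip_width: 0.353
grip_force: 0.0
time: 25.1
position: [0.461, 0.1411, 0.2586]
tool_rot: [-3.134, -0.208, -0.0]
ft_force: [0.8, -0.6, -0.8]
grip_width: 0.499
grip_force: 0.0
fin 210 [0.60008716 0.03237944 0.12937267]
bell [ 0.45422461 -0.41771963  0.03104665]
pot [ 0.57490264 -0.29866881  0.04644665]
```

View pics/k.png

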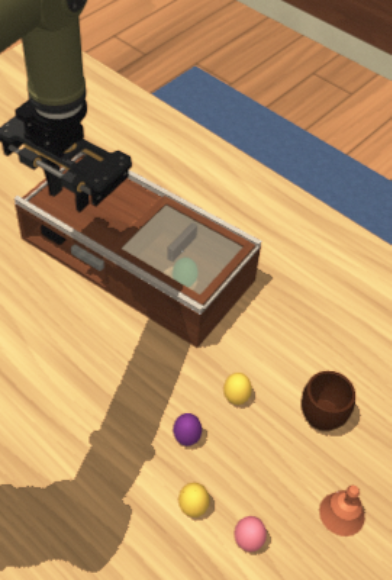

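The door is shut at the right end and the egg stands upright beneath it at crop (186,270). The bell and pot haven't moved. Handing in.

```bash
python3 -c "
from h import *
print(ctrl.close_job())"
```

```text
the job is handed in; nothing more can be done
None
```

The jade egg is standing upright on the cork pad, about 11 mm from its centre, with the door slid shut over it; the bell and pot measured unmoved, I did not re-measure the key hanger, and the job was handed in at about 25 s with no verdict shown.

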